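# Line up a board in the pin test jig and hold the probe arm down

## Task

Bring the circuit board under the test pins: turn the jig's knurled knob until the pointer on the carriage lines up with the index mark, moving the carriage by the knob alone and not touching the carriage or the board. Only then swing the sprung probe arm down until it is fully against its stop, and keep it held there for the reading: the job finishes with your gripper still holding the arm down, since it springs up if let go. Leave the bottle, the brush and the parts tray where they stand.

Things in the scene. Friction and masses are not known exactly. Their poses are not given: they have to be found in the camera images.
- jig: The test jig, screwed to the bench: aluminium base plate 200 mm (x) by 330 mm (y), top 16 mm above the bench. Axes: z up, x towards the arm's pivot, y along the slide, from the knob towards the arm. Origin on the bench, under the middle of the slide; in its axes (mm) the knob axis is at x 0, y -165, the index mark at 53, -85, the arm's pivot at 92, 0.
- knob_grip (a point): Grip point of the knurled aluminium knob, on its upright axis, 66 mm above the bench. The knob is a round cylinder 36 mm in diameter, 52 to 78 mm above the bench, on a 12 mm shaft over a dark block 52 x 50 mm whose top is 34 mm above the bench. The point does not turn with the knob; its axes are the jig's.
- knob (a joint): Turn of the knob, rad, clockwise from above positive; 0 when the pointer is at the mark. One rad moves carriage and pointer 10 mm: clockwise along the jig's +y, anticlockwise along -y. Ends of the slide at -1.2 and 3.0. It starts wound clockwise by about 1.0 to 2.6, turns against light friction (0.04 N m) and stays where it is left.
- pointer_tip (a point): Tip of the pointer on the sliding carriage: a steel nose pointing to the jig's +x with a black line along its top, 32 mm above the bench, on a bracket at the knob end of the carriage.
- index_mark (a point): The fixed index mark: tip of a steel wedge pointing to the jig's -x on an aluminium block, with a bold black line along the block's top, 32 mm above the bench. The pointer is in line when its tip has the same jig y as this point (they face each other 1.5 mm apart in x). Its axes are the jig's.
- pivot_pin (a point): Middle of the probe arm's pivot pin, 60 mm above the bench, fixed in the jig; the pin lies along the jig's y. Its axes are the jig's.
- handle_bar (a point): Centre of the grip bar at the end of the probe arm: round, black, 14 mm thick, along the jig's y, 80 mm free between the arm's two side plates (8 mm thick, 18 mm high); can be pinched from above. It moves on a 175 mm circle about the pivot in the jig's x-z plane. Arm up: 197 mm above the bench, 109 mm from the pivot towards jig -x; down: 60 mm above the bench, 175 mm from it.
- probe_arm (a joint): Angle of the probe arm, rad: 0 raised (pointing to the jig's -x and 0.9 rad upwards), growing as it is swung down; 0.9 level and against its stop, no further. A spring pushes it up, with about 2.5 N at the grip bar when raised and 8 N at the stop; let go, it springs back up.
- carriage: The sliding carriage, dark steel, 84 mm (jig x) by 112 mm (jig y), carrying a green 70 x 100 mm circuit board whose top is 39 mm above the bench: not to be touched. Its origin is on the bench under the middle of the board. Driven along the jig's y by the knob.
- pump_bottle: Bystander: small clear glass pump bottle with a steel cap, 52 mm in diameter, 94 mm high; origin under its centre.
- brush: Bystander: yellow-handled brush about 170 mm long, lying on the bench.
- parts_tray: Bystander: grey open parts tray 75 x 110 x 28 mm with three compartments; origin under its centre.

How it is judged:
On the way, in this order (a step that is already met when the one before it is completed fails the run):
1. the carriage pointer is brought to the index mark with the probe arm still up (y of pointer_tip in the frame of index_mark between -0.0025 and 0.0025 m and value of joint probe_arm below 0.2 rad), for 0.3 s.
2. the probe arm is swung down to its stop over the lined-up board (y of pointer_tip in the frame of index_mark between -0.0025 and 0.0025 m and value of joint probe_arm above 0.865 rad and contact force between the fingers and probe_arm above 2 N), for 0.3 s.
At the end, for the whole second after the job is handed in: Pointer within 2.5 mm of the index mark along the slide; probe arm at its stop (above 0.865 of 0.9 rad), still, held down by the fingers (2 N or more) and nothing else; bottle, brush and tray within 20 mm of their starts (all of step 2 and velocity of joint probe_arm between -0.1 and 0.1 rad/s and contact force between each of pump_bottle, brush, parts_tray and probe_arm below 0.3 N and distance of each of pump_bottle, brush, parts_tray from where it was at the start of the episode below 0.02 m); the arm keeps its last pose, push and grip.
It fails at once if the robot touches the carriage or the board (contact force between any of the fingers, the arm and carriage above 1 N).
It fails at once if the test pins come down on a board that is not lined up (value of joint probe_arm above 0.75 rad and (y of pointer_tip in the frame of index_mark above 0.004 m or y of pointer_tip in the frame of index_mark below -0.004 m)).
It fails at once if the bottle, brush or tray is disturbed (distance of any of pump_bottle, brush, parts_tray from where it was at the start of the episode above 0.02 m).
It also fails if it takes over 64 s, if anything falls off the work surface, if the arm or the gripper's body presses on something with over 40 N, if the wrist force passes 120 N, or if a joint passes its speed limit or range.

## Robot

A 6-joint arm with a two-finger parallel gripper is mounted at the origin on the work surface. World frame = base frame: x ahead of the robot, y to its left, z up, the work surface at z = 0. Lengths are in m, angles in rad, forces in N, time in s.
With the tool pointing down it reaches from about 0.225 to 0.725 m from the base axis. Payload 3.1 kg.
Tool frame: the origin (TCP) lies between the finger pads; the fingertips stand robot.tip_reach ahead of it and the grasp point (between the pads) lies 6 mm ahead of it (robot.tip_reach is the distance from the TCP to the fingertips, in m); z points along the fingers, x is the direction in which the jaws open and shut, and the axes are right-handed (so a half turn about z gives the same grasp; the last joint's range is limited). The gripper opens to 85 mm and grips with 20 to 120 N. Pads are 22 mm wide; open, the fingers measure 114 mm over their backs; the gripper's body (76 mm by 85 mm) begins 54 mm behind the grasp point. The pads swing forward as they close: fully open they stand 13 mm farther back than shut.
Start: joints at [-1.28, 0.048, 0.099, 1.622, 0, 1.443], TCP at [0.213, -0.48, 0.256] pointing down, gripper open.
Joint ranges: [-2.91, 2.91], [-0.99, 1.94], [-1.21, 1.42], [-2.12, 2.29], [-1.49, 1.47], [-3.14, 3.14]. Speed limits (rad/s): [2.79, 2.79, 3.14, 3.14, 3.14, 3.14].

## Interface

Orientations are given as [roll, pitch, yaw] about the fixed x, y, z axes, in that order (R = Rz(yaw) Ry(pitch) Rx(roll)).
In Python, from rig import robot, eyes gives the robot as it stands.
- The arm moves only by the shell command python3 -m handwheel 'ROWS' [OPENING] [FORCE]. ROWS is JSON, a list that holds one entry, the list of rows, each a list of 4 numbers: the shift along the tool's x, y, z in units of 25 mm (1.0 is 25 mm), then the turn about the tool's z in degrees. In form: [[[x, y, z, yaw], ...]]. A call has exactly 5 rows; each row shifts and turns the commanded pose from where the row before left it, along the tool's axes as they then stand; what a row does not reach is not made up. A row lasts 1/12 s, in which the tool goes at most 41.7 mm and 7.16 degrees, less where a joint would pass 70% of its speed; a pose out of reach is approached as far as the arm can. A call is refused whole if a number of a shift passes 1 or a number of a turn 7.16, either way. A call with a gripper value outside its range is refused whole. OPENING is the closure, from 0 (fully open) to 1 (shut), set as the call begins (- or left out, the last holds). The fingers move at their own pace and stop on an object; FORCE is the grip in N (left out, the last holds). Time passes only in rows, so rows that do not move let the fingers close, or fill a call up. It gives the time, the measured TCP pose, the force and the opening at its end, in the units of the state.
- robot.sense(): the state, without advancing time (a new reading comes with each control period).
- eyes.camera(name): name is "scene" or "top"; returns a dict with "color" (420x560x3 uint8, red, green, blue), "mtx" (3x3 intrinsics, pixels), "R" (3x3) and "t" (3): a world point X has camera coordinates R X + t. Camera axes: x right, y down, z forward; pixel columns grow to the right and rows downward; lengths in m; the calibration is good to about 2 mm. A picture is of the moment at which its call begins. There is no depth.
- robot.close_job(): hands the job in, once; it reports no verdict.
The state is a dict: "time_s": time; "joint_positions": joint angles; "qd": joint speeds; "joint_torque": joint torques, N m; "tool_pos": TCP position; "ee_rot": TCP orientation; "force": force on the tool from outside, world axes, zero at the start; "torque": the same for the moment, N m; "grip_width": finger opening in m.
Only numpy, scipy, OpenCV 4.12 (cv2) and the standard library are available. Lean on these libraries where they do the work, as an engineer would, in place of code of your own. Each camera call takes 0.05 s, during which the arm holds its last target. There are 200 camera calls.

## Working session

There is one attempt and no reset: what is moved stays moved. The work goes in short steps, Python scripts to look and compute and a shell command to move; the robot and the scene stay as the last step left them, time stands still between calls to the robot, and variables do not carry over. Pictures are saved under pics/ and viewed, about 8 in all and at most 12, crops included, and the job is handed in when it is done.

```bash
ls; mkdir -p pics
python3 - <<'E'
from rig import robot, eyes
import cv2
for n in("scene","top"):
    c=eyes.camera(n);cv2.imwrite(f"pics/{n}0.png",c["color"][:,:,::-1]);print(n,c["mtx"].round(1).tolist(),c["R"].round(4).tolist(),c["t"].round(4).tolist())
print(robot.sense(),robot.tip_reach)
E
```

```text
pics
scene [[433.3, 0.0, 283.5], [0.0, 433.3, 213.8], [0.0, 0.0, 1.0]] [[0.8641, 0.5034, -0.0044], [0.3642, -0.631, -0.685], [-0.3476, 0.5903, -0.7286]] [-0.6071, -0.054, 1.1821]
top [[397.7, 0.0, 282.2], [0.0, 397.7, 210.4], [0.0, 0.0, 1.0]] [[0.0053, -0.9997, 0.0252], [-0.9983, -0.0068, -0.0585], [0.0587, -0.0249, -0.998]] [0.0924, 0.6504, 0.9722]
{'time_s': 0.1, 'joint_positions': array([-1.27977890e+00,  4.87005889e-02,  9.77418263e-02,  1.62202720e+00,
       -8.56332223e-06,  1.44298496e+00]), 'qd': array([-0.00104966, -0.00164539,  0.00204663,  0.00192683, -0.00198015,
       -0.00080078]), 'joint_torque': array([ 2.17224770e-03, -3.39851940e+01,  3.20934856e+01,  1.58547977e-02,
       -1.23190212e-04, -5.05224961e-06]), 'tool_pos': array([ 0.21334503, -0.47913534,  0.25521539]), 'ee_rot': array([-3.14132205e+00,  2.17286993e-03, -1.15196722e+00]), 'force': array([-0.10035298,  0.81722887, -0.04148552]), 'torque': array([-0.00757117, -0.00785854,  0.00712481]), 'grip_width': 0.08576711063989541} 0.025
```

View pics/scene0.png

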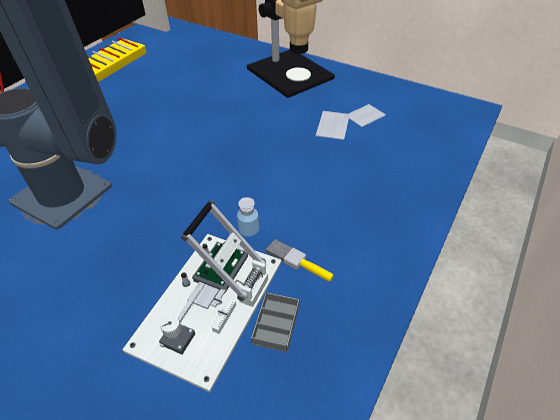

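View pics/top0.png

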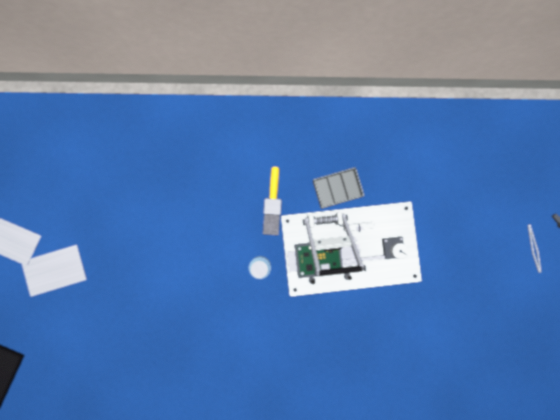

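The scene view shows the jig with its knob at about (172,332), arm up with the black bar at (200,220). In the top view the plate spans (282..420, 203..296), the knob is at about (400,251) and the pointer area near (360,230). Jig +y points to image left, which is world +y.

```bash
cat > h.py <<'E'
import numpy as np, cv2
from rig import robot, eyes
def ray(c,uv,z):
    d=c["R"].T@np.linalg.solve(c["mtx"],[uv[0],uv[1],1.]);o=-c["R"].T@c["t"]
    return o+d*(z-o[2])/d[2]
def proj(c,X):
    p=c["mtx"]@(c["R"]@np.asarray(X)+c["t"]);return p[:2]/p[2]
def jigfit(c):
    im=c["color"].astype(int);m=((im[:,:,0]>120)).astype(np.uint8)
    m[:150]=0; m=cv2.morphologyEx(m,cv2.MORPH_CLOSE,np.ones((5,5)))
    n,l,s,_=cv2.connectedComponentsWithStats(m)
    return l,s
E
python3 - <<'E'
from h import *
c=eyes.camera("top");l,s=jigfit(c)
i=1+np.argmax(s[1:,4]);print(s[i])
cs=cv2.findContours((l==i).astype(np.uint8),0,2)[0];k=max(cs,key=cv2.contourArea)
P=np.array([ray(c,p[0],.016)[:2] for p in k]).astype(np.float32)
r=cv2.minAreaRect(P);print(r,cv2.boxPoints(r))
img=c["color"][:,:,::-1][190:310,270:430];cv2.imwrite("pics/t1.png",cv2.resize(img,None,fx=5,fy=5,interpolation=2))
c=eyes.camera("scene");img=c["color"][:,:,::-1][195:395,115:345];cv2.imwrite("pics/s1.png",cv2.resize(img,None,fx=3,fy=3,interpolation=2))
E
```

```text
[  263   166   159   131 12029]
((0.6158769130706787, -0.04550863802433014), (0.32749396562576294, 0.3804408013820648), 6.540353775024414) [[ 0.431529    0.12482252]
 [ 0.47486228 -0.25314233]
 [ 0.80022484 -0.2158398 ]
 [ 0.75689155  0.16212505]]
```

View pics/t1.png

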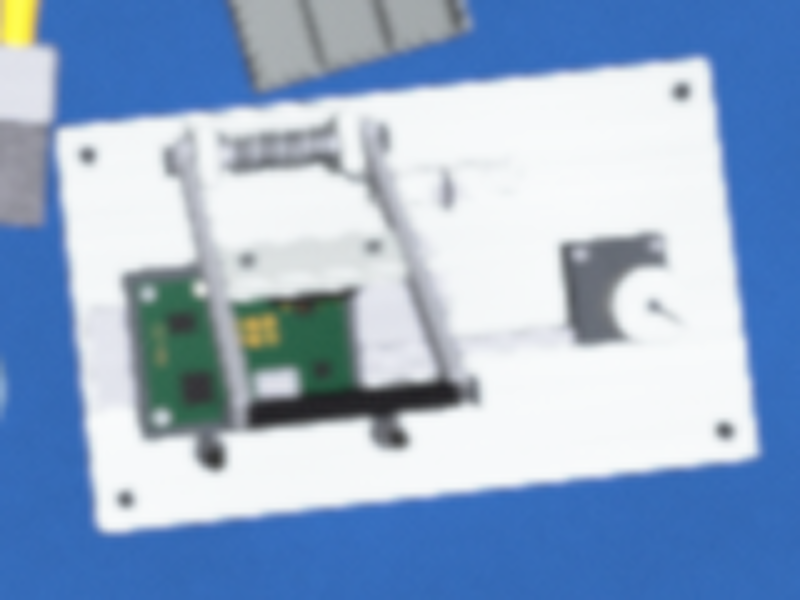

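View pics/s1.png

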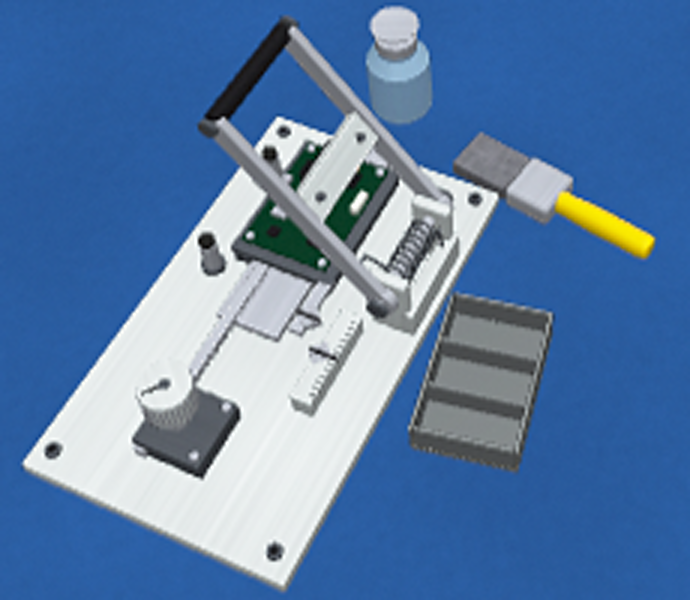

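Crops: in the top crop the plate corners are about (58,130), (710,58), (758,455), (100,530), with the index line at (447,190). In the scene crop the index line is at (322,352), the pointer nose near (318,322) and the knob top at (160,383). The mask also caught the tray, so I'll tighten it.

Run:
```python
from h import *
T=eyes.camera("top");S=eyes.camera("scene")
P=np.array([ray(T,(270+u/5-.4,190+v/5-.4),.016)[:2] for u,v in [(58,130),(710,58),(758,455),(100,530)]])
im=T["color"].astype(int);m=(im[:,:,0]>175).astype(np.uint8);m[:150]=0
k=max(cv2.findContours(m,0,2)[0],key=cv2.contourArea)
Q=np.array([ray(T,p[0],.016)[:2] for p in k]).astype(np.float32);r=cv2.minAreaRect(Q);print(r)
print(P,P.mean(0)) 
xs=(P[0]+P[1]-P[2]-P[3]);print("yawx",np.degrees(np.arctan2(xs[1],xs[0])),"lens",np.linalg.norm(P-np.roll(P,-1,0),axis=1))
ys=(P[0]+P[3]-P[1]-P[2]);print("yaw y-90",np.degrees(np.arctan2(ys[1],ys[0]))-90)
# two-view index line check, knob
for n,z,a,b in [("index",.032,(447,190),(322,352)),("knobtop",.078,(645,303),(163,383))]:
    print(n,ray(T,(270+a[0]/5-.4,190+a[1]/5-.4),z),ray(S,(115+b[0]/3-.33,195+b[1]/3-.33),z))
def tr(u,v,a):return None
# bar ends: top crop (248,415)-(462,390); scene crop (290,22)-(210,122)
for a,b in [((248,413),(290,25)),((460,392),(212,125))]:
    print("bar",ray(T,(270+a[0]/5,190+a[1]/5),.197),ray(S,(115+b[0]/3,195+b[1]/3),.197))
```

```text
((0.5570334196090698, -0.07512864470481873), (0.19988036155700684, 0.3305884897708893), 6.516569137573242)
[[ 0.63701232  0.09868431]
 [ 0.67542902 -0.22961843]
 [ 0.47721184 -0.25097328]
 [ 0.439787    0.07690374]] [ 0.55736004 -0.07625092]
yawx 6.225290462437679 lens [0.33054279 0.1993642  0.33000599 0.19842434]
yaw y-90 6.593016829457966
index [ 0.60796665 -0.09254233  0.032     ] [ 0.60862595 -0.09033571  0.032     ]
knobtop [ 0.55484543 -0.17535485  0.078     ] [ 0.55431373 -0.1788428   0.078     ]
bar [0.51372534 0.02436438 0.197     ] [0.51649818 0.03210407 0.197     ]
bar [ 0.52243993 -0.06199564  0.197     ] [ 0.52712248 -0.06376719  0.197     ]
```

Jig origin is about (0.536, -0.014) with yaw 6.5°, and the knob is at about (0.5547, -0.178). The views agree to about 2 mm. I'll move above the knob.

```bash
python3 -m handwheel '[[[-0.2,-0.6,0,0],[-0.3,-0.97,0,0],[-0.3,-0.97,0,0],[-0.3,-0.97,0,0],[-0.3,-0.97,0,0]]]' 0
python3 -m handwheel '[[[-0.3,-0.97,0,0],[-0.3,-0.97,0,0],[-0.3,-0.97,0,0],[-0.3,-0.97,0,0],[-0.3,-0.97,0,0]]]'
python3 -m handwheel '[[[-0.3,-0.97,0,0],[-0.3,-0.97,0,0],[-0.3,-0.97,0,0],[-0.3,-0.97,0,0],[-0.3,-0.97,0,0]]]'
python3 -m handwheel '[[[-0.3,-0.97,0,0],[-0.3,-0.97,0,0],[-0.3,-0.97,0,0],[-0.14,-0.29,0,0],[0,0,0,0]]]'
python3 -c "
from h import *
s=robot.sense();print(s['joint_positions'].round(3))
R=np.array(s['ee_rot']);print(s['tool_pos'].round(4),R.round(4));y=R[2];d=np.array([.5547,-.178])-s['tool_pos'][:2]
print('tool units',(d@[np.cos(y),np.sin(y)])/.025,(d@[np.sin(y),-np.cos(y)])/.025)
"
```

```text
time_s: 0.72
tool_pos: [0.3022, -0.4013, 0.2562]
ee_rot: [-3.142, 0.0, -1.153]
force: [0.2, 0.4, 0.1]
grip_width: 0.0853
time_s: 1.13
tool_pos: [0.3979, -0.3176, 0.2563]
ee_rot: [-3.142, -0.0, -1.152]
force: [-0.2, -0.1, -0.0]
grip_width: 0.0857
time_s: 1.55
tool_pos: [0.4935, -0.234, 0.2563]
ee_rot: [3.142, -0.0, -1.152]
force: [0.3, -0.3, -0.3]
grip_width: 0.0856
time_s: 1.97
tool_pos: [0.556, -0.1771, 0.2557]
ee_rot: [3.141, 0.001, -1.149]
force: [0.0, -0.9, -0.1]
grip_width: 0.0854
[-0.423  0.204  0.269  1.637  0.     2.296]
[ 0.556  -0.1771  0.2557] [ 3.1412e+00  8.0000e-04 -1.1490e+00]
tool units 0.010801090425616125 0.06303473177971157
```

```bash
python3 -m handwheel '[[[0,0.06,0.8,0],[0,0,1,0],[0,0,1,0],[0,0,1,0],[0,0,1,0]]]' 0
python3 -m handwheel '[[[0,0,1,0],[0,0,0.8,0],[0,0,0.5,0],[0,0,0.25,0],[0,0,0,0]]]'
python3 -m handwheel '[[[0,0,0,0],[0,0,0,0],[0,0,0,0],[0,0,0,0],[0,0,0,0]]]' 1 25
python3 -m handwheel '[[[0,0,0,0],[0,0,0,0],[0,0,0,0],[0,0,0,0],[0,0,0,0]]]'
python3 - <<'E'
from h import *
S=eyes.camera("scene");cv2.imwrite("pics/s2.png",cv2.resize(S["color"][:,:,::-1][215:345,130:290],None,fx=5,fy=4.6,interpolation=2))
E
```

```text
time_s: 2.38
tool_pos: [0.5527, -0.1805, 0.1355]
ee_rot: [3.141, -0.001, -1.153]
force: [0.8, -0.4, 0.5]
grip_width: 0.0855
time_s: 2.8
tool_pos: [0.5522, -0.1795, 0.0711]
ee_rot: [3.139, 0.002, -1.153]
force: [-0.0, -0.3, 1.2]
grip_width: 0.0853
time_s: 3.22
tool_pos: [0.5547, -0.1796, 0.0742]
ee_rot: [-3.14, -0.002, -1.152]
force: [-0.8, 0.2, 4.2]
grip_width: 0.0352
time_s: 3.63
tool_pos: [0.5547, -0.1796, 0.0742]
ee_rot: [-3.14, -0.002, -1.152]
force: [-0.6, 0.8, 5.9]
grip_width: 0.0351
```

View pics/s2.png

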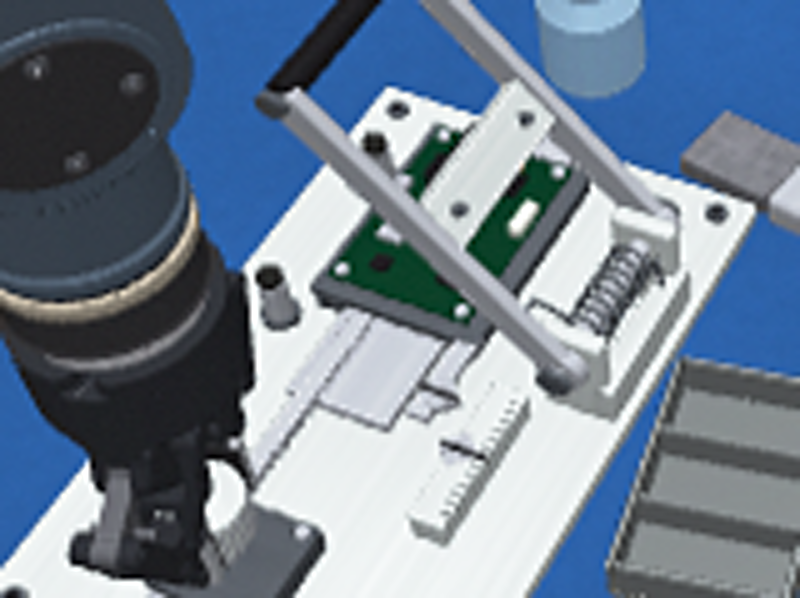

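The knob is gripped at 35 mm width. The pointer nose is at crop ~(445,400) and the index line at ~(458,448), with its tip at ~(443,441). Next I'll convert these to knob turn.

```bash
cat >> h.py <<'E'
a=np.radians(6.5);Rj=np.array([[np.cos(a),-np.sin(a)],[np.sin(a),np.cos(a)]]);O=np.array([.536,-.014])
def jig(X): return Rj.T@(np.asarray(X)[:2]-O)
def world(x,y,z): return np.r_[O+Rj@[x,y],z]
E
python3 - <<'E'
from h import *
S=eyes.camera("scene")
f=lambda u,v:(130+u/5-.4,215+v/4.6-.4)
for p in [(450,402),(440,408),(443,441),(458,448),(480,458)]: print(p,jig(ray(S,f(*p),.032))*1000)
for x,y in [(53,-85),(51.5,-65),(51.5,-70)]:
    q=proj(S,world(x/1e3,y/1e3,.032));print((q-[130,215]+.4)*[5,4.6])
E
```

```text
(450, 402) [ 47.18942699 -65.22559183]
(440, 408) [ 44.90316973 -69.65931458]
(443, 441) [ 54.53547983 -84.06904537]
(458, 448) [ 61.9835876  -84.70536643]
(480, 458) [ 72.76816934 -85.51431146]
[438.6406984  441.46863703]
[459.24644928 404.88621129]
[453.3657216  413.64622023]
```

```bash
python3 -m handwheel '[[[0,0,0,-5],[0,0,0,-7],[0,0,0,-7],[0,0,0,-7],[0,0,0,-7]]]'
python3 -m handwheel '[[[0,0,0,-7],[0,0,0,-7],[0,0,0,-7],[0,0,0,-6],[0,0,0,0]]]'
python3 - <<'E'
from h import *
print(robot.sense()['joint_positions'].round(3))
S=eyes.camera("scene");cv2.imwrite("pics/s3.png",cv2.resize(S["color"][:,:,::-1][270:340,180:265],None,fx=8,fy=8,interpolation=2))
E
```

```text
time_s: 4.15
tool_pos: [0.5545, -0.1793, 0.0742]
ee_rot: [-3.141, -0.002, -0.57]
force: [-1.1, 0.7, 6.6]
grip_width: 0.0353
time_s: 4.57
tool_pos: [0.5542, -0.1792, 0.0742]
ee_rot: [3.141, -0.001, -0.101]
force: [-1.7, 0.9, 6.9]
grip_width: 0.0351
[-0.428  0.231 -0.061  1.277  0.     1.244]
```

View pics/s3.png

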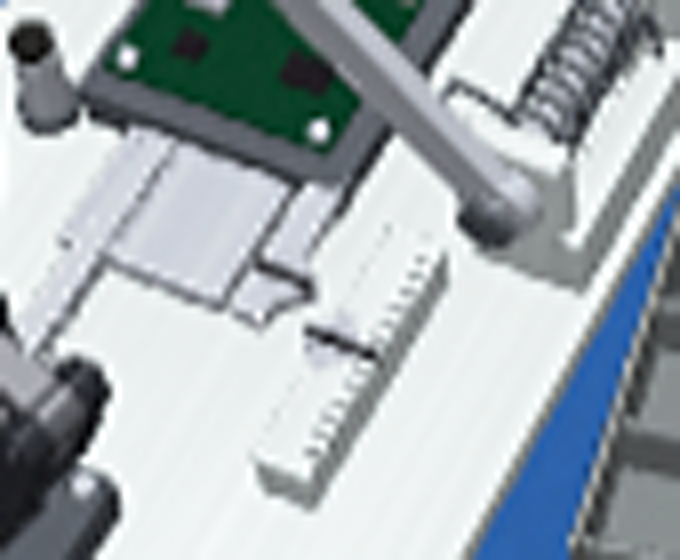

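The carriage has moved towards the mark. The pointer nose tip is at crop ~(312,293) and the index tip at ~(307,329).

Run:
```python
from h import *
S=eyes.camera("scene")
f=lambda u,v:(180+u/8-.45,270+v/8-.45)
for p in [(258,265),(312,293),(307,329),(262,325),(378,355)]: print(p,jig(ray(S,f(*p),.032))*1000)
# print the brightness around pointer for detail
g=cv2.cvtColor(S["color"],cv2.COLOR_RGB2GRAY);print(g[298:318,205:230])
```

```text
(258, 265) [ 32.99305876 -73.22229774]
(312, 293) [ 50.15564883 -74.89598667]
(307, 329) [ 54.25336565 -84.71811433]
(262, 325) [ 42.98801494 -88.35343413]
(378, 355) [ 74.76031688 -84.03746863]
[[212 211 215 217 216 213 212 228 114 118 214 214 212 214 237 115 174 233
  237 233 235 238 238 199 244]
 [211 213 217 217 213 212 218 166 126 209 217 212 214 216 163 158 232 237
  235 233 237 238 238 220 241]
 [212 217 218 215 211 212 198 111 171 221 213 212 212 202 130 232 238 235
  233 236 238 238 221 237 239]
 [214 218 217 213 212 232 126 119 239 216 207 207 208 164 196 239 236 234
  234 238 237 236 235 239 239]
 [216 218 213 213 217 174 125  86 170 180 211 208 208 181 234 237 234 233
  237 238 237 228 239 239 239]
 [218 216 213 214 199 115 143  57  52  81 122 177 214 206 242 237 234 236
  238 237 217 242 238 239 240]
 [217 214 213 220 128 130 231 189 135  91  58  80 125 145 202 237 235 239
  238 237 229 241 238 239 240]
 [215 213 218 176  99 209 226 213 199 193 189 138  59  52 181 240 238 239
  237 223 238 238 238 240 242]
 [219 219 225 121 185 219 213 211 210 212 217 203 143  67 156 243
[... 495 characters left out ...]
32 239 237 238 232  77  77 110 121 178
  212 215 246 217 240 241 146]
 [236 236 238 240 239 238 238 230 239 236 236 238 243 185 138  43  23  80
  124 177 243 203 183 203 137]
 [236 238 240 239 237 236 237 237 237 235 237 239 243 163 201 189 187  86
   57  78 126 127 197 128 134]
 [236 239 240 239 237 236 238 237 237 236 238 241 241 211 210 210 212 186
  182 164  59  32 135 131 131]
 [238 240 239 237 236 238 237 237 236 237 239 239 239 226 205 204 224 224
  241 199 240 191  94 134 128]
 [240 240 238 237 237 238 237 237 237 239 240 238 239 241 225 233 238 238
  244 198 187 175 126 131 151]
 [241 239 238 237 239 238 237 237 239 241 240 239 229 240 236 239 240 241
  215 243 210 137 131 126 235]]
```

```bash
cat >> h.py <<'E'
def gap(S=None,v=0):
    """dark line pixels in the strip around mark: jig y (mm) of pointer line (x 38..51) and index line (x 55..72)"""
    S=S or eyes.camera("scene");g=cv2.resize(cv2.cvtColor(S["color"],cv2.COLOR_RGB2GRAY),None,fx=1,fy=1).astype(float)
    r=[]
    for xr,yr in (((38,50),(-90,-60)),((57,70),(-90,-80))):
        L=[]
        for x in np.arange(*xr):
            ys=np.arange(yr[0],yr[1],.25);uv=np.array([proj(S,world(x/1e3,y/1e3,.032)) for y in ys]).astype(np.float32)
            b=cv2.remap(g.astype(np.float32),uv[:,:1],uv[:,1:],1)[:,0]
            L.append((ys[b.argmin()],round(float(b.min()))))
        r.append(L)
    return r
E
python3 - <<'E'
from h import *
a,b=gap();print([(float(y),d) for y,d in a]);print([(float(y),d) for y,d in b])
S=eyes.camera("scene")
for p in [(213,303),(215,304),(217.5,305),(220.5,312),(222.5,313),(225.5,314)]: print(jig(ray(S,p,.032))*1000)
E
```

```text
[(-72.75, 84), (-73.25, 85), (-73.5, 72), (-73.25, 61), (-72.75, 72), (-72.5, 88), (-72.75, 101), (-73.5, 87), (-73.75, 59), (-73.25, 53), (-73.5, 57), (-75.0, 72)]
[(-84.5, 85), (-84.75, 93), (-85.25, 75), (-85.5, 43), (-85.0, 35), (-84.75, 34), (-84.25, 66), (-85.0, 83), (-85.75, 80), (-85.5, 64), (-85.0, 64), (-84.75, 76), (-84.25, 93)]
[ 35.69886615 -72.89748393]
[ 40.75422895 -73.31834239]
[ 46.74938809 -73.31951386]
[ 60.66887347 -85.30128154]
[ 65.59732677 -85.69289155]
[ 72.39347162 -85.26016307]
```

The black lines are at jig y -73.2 (pointer) and -85.0 (index), leaving 11.8 mm, or about 67° anticlockwise.

```bash
python3 -m handwheel '[[[0,0,0,-5],[0,0,0,-7],[0,0,0,-7],[0,0,0,-7],[0,0,0,-7]]]'
python3 -m handwheel '[[[0,0,0,-7],[0,0,0,-7],[0,0,0,-7],[0,0,0,-7],[0,0,0,-6]]]'
python3 -m handwheel '[[[0,0,0,0],[0,0,0,0],[0,0,0,0],[0,0,0,0],[0,0,0,0]]]'
python3 - <<'E'
from h import *
S=eyes.camera("scene");a,b=gap(S);print([(float(y),d) for y,d in a]);print([(float(y),d) for y,d in b]);print(robot.sense()['joint_positions'].round(3))
cv2.imwrite("pics/s4.png",cv2.resize(S["color"][:,:,::-1][270:340,180:265],None,fx=8,fy=8,interpolation=2))
E
```

```text
time_s: 5.18
tool_pos: [0.5539, -0.1792, 0.0742]
ee_rot: [3.141, -0.001, 0.477]
force: [-2.3, 0.6, 6.3]
grip_width: 0.0352
time_s: 5.6
tool_pos: [0.5537, -0.1795, 0.0742]
ee_rot: [3.141, 0.001, 1.07]
force: [-3.0, 0.7, 7.6]
grip_width: 0.0353
time_s: 6.02
tool_pos: [0.5537, -0.1795, 0.0742]
ee_rot: [3.141, 0.001, 1.065]
force: [-3.7, 0.8, 7.5]
grip_width: 0.0352
[(-85.0, 31), (-84.5, 56), (-84.25, 87), (-84.5, 102), (-85.25, 90), (-85.25, 59), (-85.0, 58), (-84.5, 58), (-84.25, 70), (-84.75, 67), (-85.75, 47), (-87.0, 87)]
[(-84.5, 84), (-84.75, 93), (-85.25, 75), (-85.5, 42), (-85.0, 35), (-84.75, 35), (-84.25, 68), (-85.0, 84), (-85.75, 82), (-85.5, 66), (-85.0, 66), (-84.75, 77), (-84.25, 94)]
[-4.280e-01  2.310e-01 -6.200e-02  1.277e+00 -1.000e-03  7.800e-02]
```

View pics/s4.png

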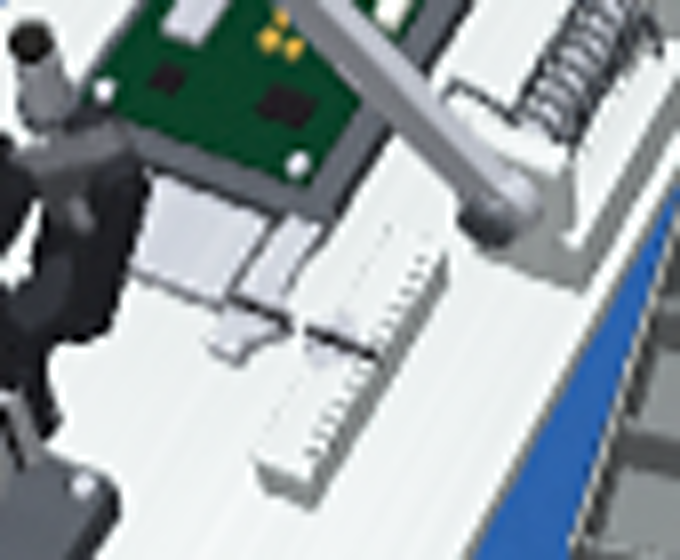

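The lines are collinear: pointer line -84.8 on average, index -85.0. I'll release, rise and turn the jaws to the jig's x.

```bash
python3 -m handwheel '[[[0,0,0,0],[0,0,0,0],[0,0,0,0],[0,0,0,0],[0,0,0,0]]]' 0
python3 -m handwheel '[[[0,0,-0.3,0],[0,0,-0.6,0],[0,0,-1,0],[0,0,-1,0],[0,0,-1,7]]]'
python3 -m handwheel '[[[0,0,-1,7],[0,0,-1,7],[0,0,-1,7],[0,0,-0.7,7],[0,0,0,7]]]'
python3 -m handwheel '[[[0,0,0,7],[0,0,0,5.5],[0,0,0,0],[0,0,0,0],[0,0,0,0]]]'
python3 -c "
from h import *
s=robot.sense();print(s['joint_positions'].round(3))
R=np.array(s['ee_rot']);print(s['tool_pos'].round(4),R.round(4));y=R[2];d=np.array([.519,-.016])-s['tool_pos'][:2]
print('tool units',(d@[np.cos(y),np.sin(y)])/.025,(d@[np.sin(y),-np.cos(y)])/.025)
a,b=gap();print(np.mean([q[0] for q in a[:10]]),np.mean([q[0] for q in b[:10]]))
T=eyes.camera('top');m=(T['color'].max(2)<45).astype(np.uint8);print([x.tolist() for x in np.round(cv2.connectedComponentsWithStats(m[210:300,290:400])[2],1)])
S=eyes.camera('scene')
for p in [((210,443),(205,240)),((390,425),(390//2+75,155))]: print(jig(ray(T,(270+p[0][0]/5,190+p[0][1]/5),.04)))
"
```

```text
time_s: 6.48
tool_pos: [0.5535, -0.1792, 0.072]
ee_rot: [-3.141, 0.0, 1.065]
force: [0.7, 0.1, 0.2]
grip_width: 0.0851
time_s: 6.9
tool_pos: [0.5535, -0.1792, 0.1713]
ee_rot: [-3.141, 0.0, 0.941]
force: [0.4, -0.6, -0.3]
grip_width: 0.0856
time_s: 7.32
tool_pos: [0.5556, -0.1801, 0.2689]
ee_rot: [3.135, -0.007, 0.326]
force: [0.8, 0.7, -0.1]
grip_width: 0.0853
time_s: 7.73
tool_pos: [0.5537, -0.1793, 0.2627]
ee_rot: [3.142, -0.0, 0.115]
force: [0.8, 0.1, 0.8]
grip_width: 0.0854
[-0.428  0.201  0.28   1.649 -0.     1.027]
[ 0.5537 -0.1793  0.2627] [ 3.1416 -0.      0.1154]
tool units -0.6277769695538082 -6.6481501634937485
-84.7 -85.025
[[0, 0, 110, 90, 9790], [31, 57, 39, 7, 110]]
[-0.04721184  0.04364443]
[-0.04829612 -0.0441388 ]
```

```bash
python3 -m handwheel '[[[-0.1,-0.6,0,0],[-0.1,-0.97,0,0],[-0.1,-0.97,0,0],[-0.1,-0.97,0,0],[-0.1,-0.97,0,0]]]'
python3 -c "
from h import *
T=eyes.camera('top');print(ray(T,(339.5,269.7),.199),jig(ray(T,(339.5,269.7),.199)))
"
python3 -m handwheel '[[[-0.1,-0.97,0,0],[0,-0.97,0,0],[0,-0.23,0,0],[0,0,0,0],[0,0,0,0]]]'
python3 - <<'E'
from h import *
s=robot.sense();print(s['tool_pos'],s['ee_rot'])
S=eyes.camera("scene");cv2.imwrite("pics/s5.png",cv2.resize(S["color"][:,:,::-1][130:330,120:300],None,fx=3,fy=3,interpolation=2))
E
```

```text
time_s: 8.3
tool_pos: [0.5283, -0.0685, 0.2625]
ee_rot: [-3.141, 0.0, 0.114]
force: [0.1, -1.2, -1.2]
grip_width: 0.0851
[ 0.51985672 -0.01576403  0.199     ] [-1.62392004e-02  7.47832348e-05]
time_s: 8.77
tool_pos: [0.5202, -0.0161, 0.2626]
ee_rot: [3.141, -0.0, 0.114]
force: [1.1, -0.8, -0.5]
grip_width: 0.0854
[ 0.52021433 -0.01611567  0.26260867] [ 3.14065687e+00 -1.86906737e-04  1.14364198e-01]
```

View pics/s5.png

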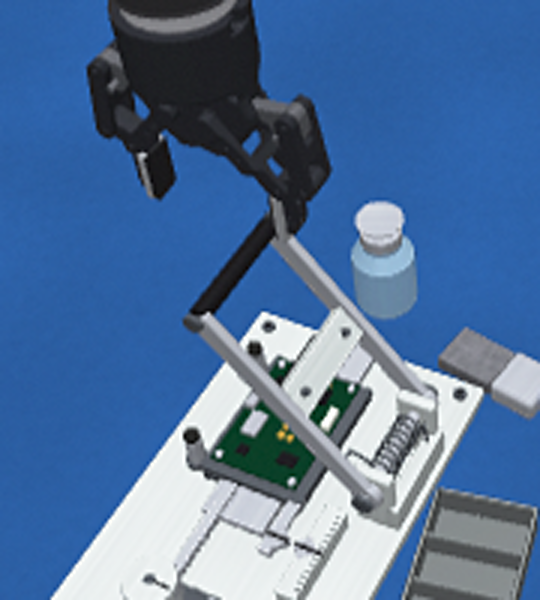

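The gripper straddles the bar at (235,265). I'll go down and pinch it.

```bash
python3 -m handwheel '[[[0,0,0.6,0],[0,0,0.8,0],[0,0,0.6,0],[0,0,0.38,0],[0,0,0,0]]]' 0
python3 -m handwheel '[[[0,0,0,0],[0,0,0,0],[0,0,0,0],[0,0,0,0],[0,0,0,0]]]' 1 25
python3 -m handwheel '[[[0,0,0,0],[0,0,0,0],[0,0,0,0],[0,0,0,0],[0,0,0,0]]]'
```

```text
time_s: 9.23
tool_pos: [0.5187, -0.0167, 0.2001]
ee_rot: [-3.14, 0.005, 0.112]
force: [-0.4, 0.6, -0.5]
grip_width: 0.0857
time_s: 9.65
tool_pos: [0.5206, -0.0159, 0.204]
ee_rot: [3.141, -0.002, 0.113]
force: [-0.4, 0.2, -0.2]
grip_width: 0.0254
time_s: 10.07
tool_pos: [0.5187, -0.016, 0.2038]
ee_rot: [3.141, 0.002, 0.113]
force: [-5.8, -1.6, 5.0]
grip_width: 0.0131
```

```bash
python3 -m handwheel '[[[-0.26,0,0.23,0],[-0.26,0,0.23,0],[-0.24,0,0.26,0],[-0.24,0,0.26,0],[-0.21,0,0.28,0]]]'
python3 -m handwheel '[[[-0.21,0,0.28,0],[-0.18,0,0.3,0],[-0.18,0,0.3,0],[-0.15,0,0.31,0],[-0.15,0,0.31,0]]]'
python3 -c "
from h import *
s=robot.sense();x=jig(s['tool_pos'])*1000;z=s['tool_pos'][2]*1000-6;print(x,z,np.hypot(92-x[0],z-60),np.arctan2(z-60,92-x[0]))"
```

```text
time_s: 10.48
tool_pos: [0.4906, -0.0193, 0.1742]
ee_rot: [3.141, -0.004, 0.114]
force: [-4.7, 0.1, 9.5]
grip_width: 0.013
time_s: 10.9
tool_pos: [0.4684, -0.0218, 0.1361]
ee_rot: [3.141, -0.002, 0.113]
force: [-5.5, -0.2, 9.8]
grip_width: 0.0126
[-68.00635855  -0.09944386] 130.0667620527434 174.67508672209263 0.4127460127394229
```

```bash
python3 -m handwheel '[[[-0.12,0,0.33,0],[-0.12,0,0.33,0],[-0.09,0,0.34,0],[-0.09,0,0.34,0],[-0.05,0,0.34,0]]]'
python3 -m handwheel '[[[-0.05,0,0.34,0],[-0.02,0,0.3,0],[-0.01,0,0.2,0],[0,0,0.15,0],[0,0,0,0]]]'
python3 -c "
from h import *
s=robot.sense();x=jig(s['tool_pos'])*1000;z=s['tool_pos'][2]*1000-6;print(x,z,np.hypot(92-x[0],z-60),np.arctan2(z-60,92-x[0]),s['force'])"
```

```text
time_s: 11.32
tool_pos: [0.4557, -0.0233, 0.0933]
ee_rot: [3.141, 0.001, 0.113]
force: [-7.0, -0.7, 9.1]
grip_width: 0.013
time_s: 11.73
tool_pos: [0.453, -0.0235, 0.0675]
ee_rot: [3.141, 0.004, 0.113]
force: [-7.2, -0.5, 8.8]
grip_width: 0.0129
[-8.35304766e+01 -5.91118448e-02] 61.53006822812998 175.5371451864805 0.008716602985812368 [-7.17268379 -0.54514473  8.81096872]
```

Almost at the stop. I'll press on in small steps until the force shows firm contact.

```bash
python3 -m handwheel '[[[0,0,0.06,0],[0,0,0.06,0],[0,0,0,0],[0,0,0,0],[0,0,0,0]]]'
python3 -m handwheel '[[[0,0,0.04,0],[0,0,0.04,0],[0,0,0,0],[0,0,0,0],[0,0,0,0]]]'
```

```text
time_s: 12.15
tool_pos: [0.453, -0.0235, 0.0651]
ee_rot: [3.141, 0.004, 0.113]
force: [-8.6, -1.4, 9.4]
grip_width: 0.0131
time_s: 12.57
tool_pos: [0.4529, -0.0235, 0.0631]
ee_rot: [3.141, 0.004, 0.113]
force: [-7.4, -1.4, 8.0]
grip_width: 0.0131
```

```bash
python3 -m handwheel '[[[0,0,0.06,0],[0,0,0.06,0],[0,0,0,0],[0,0,0,0],[0,0,0,0]]]'
python3 -m handwheel '[[[0,0,0.06,0],[0,0,0.06,0],[0,0,0,0],[0,0,0,0],[0,0,0,0]]]'
python3 - <<'E'
from h import *
S=eyes.camera("scene");cv2.imwrite("pics/s6.png",cv2.resize(S["color"][:,:,::-1][190:330,120:300],None,fx=4,fy=4,interpolation=2))
a,b=gap(S);print(np.mean([q[0] for q in a[:10]]),np.mean([q[0] for q in b[:10]]))
E
```

```text
time_s: 12.98
tool_pos: [0.4529, -0.0235, 0.0604]
ee_rot: [3.141, 0.004, 0.113]
force: [-8.8, -1.7, 10.7]
grip_width: 0.013
time_s: 13.4
tool_pos: [0.4529, -0.0236, 0.0597]
ee_rot: [3.14, 0.004, 0.113]
force: [-13.2, -0.3, 21.0]
grip_width: 0.0131
-84.7 -84.975
```

View pics/s6.png

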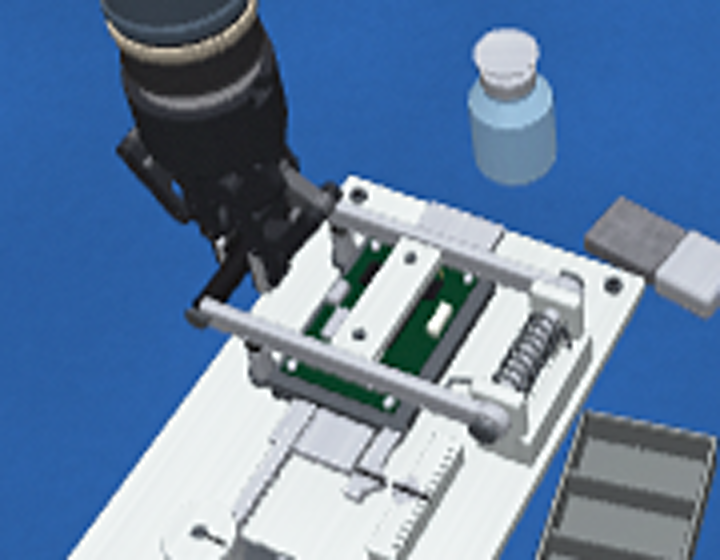

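Run:
```python
from h import *
S=eyes.camera("scene")
for t in (0,.035,.07,.15):
  q=[(proj(S,world(.092-.175*np.cos(t),y,.06+.175*np.sin(t)))-[120,190]+.4)*4 for y in (-.044,-.048,-.052,.044)];print(t,np.round(q,0).tolist())
print(robot.sense()['force'],robot.sense()['tool_pos'])
cv2.imwrite("pics/s7.png",cv2.resize(S["color"][:,:,::-1][225:290,160:215],None,fx=9,fy=9,interpolation=2))
```

```text
0 [[204.0, 307.0], [199.0, 313.0], [195.0, 318.0], [290.0, 193.0]]
0.035 [[202.0, 301.0], [197.0, 306.0], [193.0, 312.0], [289.0, 186.0]]
0.07 [[200.0, 294.0], [196.0, 300.0], [191.0, 305.0], [288.0, 180.0]]
0.15 [[197.0, 279.0], [193.0, 285.0], [189.0, 290.0], [286.0, 164.0]]
[-13.61145713   0.31819253  21.34626316] [ 0.45290051 -0.02357873  0.05964127]
```

View pics/s7.png

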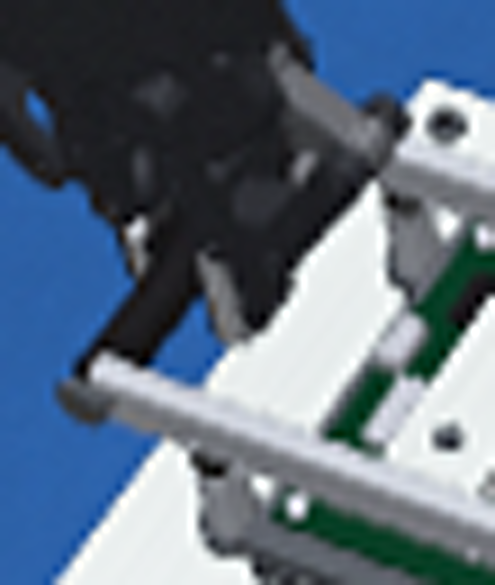

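The bar's end cap is at about (196,315) in the earlier crop, against (197,316) predicted for a level arm (a 0.07 rad raise would put it about 13 px higher). The plates rest on their posts. I'll hold a moment to check it is steady, then hand in.

```bash
python3 -m handwheel '[[[0,0,0,0],[0,0,0,0],[0,0,0,0],[0,0,0,0],[0,0,0,0]]]'
python3 -m handwheel '[[[0,0,0,0],[0,0,0,0],[0,0,0,0],[0,0,0,0],[0,0,0,0]]]'
python3 -c "
from h import *
a,b=gap();print(np.mean([q[0] for q in a[:10]]),np.mean([q[0] for q in b[:10]]));print(robot.close_job())"
```

```text
time_s: 13.92
tool_pos: [0.4529, -0.0236, 0.0596]
ee_rot: [3.14, 0.004, 0.113]
force: [-12.8, -0.4, 20.2]
grip_width: 0.0129
time_s: 14.33
tool_pos: [0.4529, -0.0236, 0.0596]
ee_rot: [3.14, 0.004, 0.113]
force: [-12.6, 0.8, 22.0]
grip_width: 0.0134
-84.7 -85.025
the job is handed in; nothing more can be done
None
```

I lined the pointer up with the index mark using the knob alone. I then swung the probe arm down to its stop and handed the job in at about 14.4 s with the gripper still holding the bar. No verdict was reported.

- **Pointer:** I turned the knob about 127° anticlockwise in one grip. The pointer line read jig y -84.7 mm against -85.0 mm for the mark. It read the same after I released the knob, with the arm down and just before hand-in.
- **Probe arm:** the bar's end cap appeared within about 1 pixel of where a level arm should put it, and the plates rest on their posts. The upward force rose from the spring's 9 N to a steady 20–22 N.
- **One disagreement:** the tool ended about 7 mm lower relative to the bar than when I first gripped it, so the pads slid along the bar as the arm came down. The grip stayed closed at 13 mm, and the position and force held steady.
- **Bystanders:** the tool's path kept away from the bottle, brush and tray, and the pictures showed no shift. I did not measure their positions.

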